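Snap the food box lid shut

ROBOT

A 6-joint arm with a two-finger parallel gripper is mounted at the origin on the work surface. World frame = base frame: x ahead of the robot, y to its left, z up, the work surface at z = 0. Lengths are in mm, angles in rad, forces in N, time in s.
With the tool pointing down it reaches from about 325 to 750 mm from the base axis. Payload 7.6 kg.
Tool frame: the origin (TCP) lies between the finger pads; the fingertips stand 11 mm ahead of it and the grasp point (between the pads) lies 8 mm behind it (env.tip_reach is the distance from the TCP to the fingertips, in mm); z points along the fingers, y is the direction in which the jaws open and shut (so a half turn about z gives the same grasp; the last joint's range is limited). The gripper opens to 85 mm and grips with 20 to 120 N. Pads are 22 mm wide; open, the fingers measure 114 mm over their backs; the gripper's body (76 mm by 85 mm) begins 54 mm behind the grasp point. The pads swing forward as they close: fully open they stand 13 mm farther back than shut.
Start: joints at [1.037, 0.052, 1.401, -0, 1.689, -0.07], TCP at [234.847, 469.568, 217.023] pointing down, gripper open.
Joint ranges: [-2.9, 2.9], [-0.91, 2.17], [0.12, 2.37], [-1.06, 4.2], [0.26, 2.73], [-2.93, 2.93]. Speed limits (rad/s): [2.57, 2.57, 3.01, 3.14, 3.14, 3.14].

INTERFACE

Orientations are given as a unit quaternion [w, x, y, z].
In Python, from cell import env gives the robot as it stands.
- The arm moves only by the tool carry_out, never from a script. Its argument "plan" is a list of rows, each a list of 7 numbers: the turn, a rotation vector about the tool's x, y, z in degrees, then the shift along the tool's x, y, z in cm, then the opening, from 0 (shut) to 1 (fully open). A call has 1 to 8 rows; each row shifts and turns the commanded pose from where the row before left it, along the tool's axes as they then stand; what a row does not reach is not made up. A row lasts 1/10 s, in which the tool goes at most 50 mm and 8.59 degrees, less where a joint would pass 70% of its speed; a pose out of reach is approached as far as the arm can. A call with a gripper value outside its range is refused whole. The fingers move at their own pace and stop on an object; "squeeze" is the grip in N (left out, the last holds). Time passes only in rows, so rows that do not move let the fingers close. It gives the time, the measured TCP pose, the force and the opening at its end, in the units of the state.
- env.get_obs(): the state, without advancing time (a new reading comes with each control period).
- env.grab_frame(name): name is "side" or "top"; returns a dict with "image" (420x560x3 uint8, red, green, blue), "intrinsics" (3x3 intrinsics, pixels), "R" (3x3) and "t" (3): a world point X has camera coordinates R X + t. Camera axes: x right, y down, z forward; pixel columns grow to the right and rows downward; lengths in mm; the calibration is good to about 2 mm. A picture is of the moment at which its call begins. There is no depth.
- env.sign_off(): hands the job in, once; it reports no verdict.
The state is a dict: "clock": time; "joint_positions": joint angles; "qvel": joint speeds; "tau": joint torques, N m; "eef_pos": TCP position; "orientation": TCP orientation; "ft_force": force on the tool from outside, world axes, zero at the start; "wrist_torque": the same for the moment, N m; "grip_width": finger opening in mm.
Only numpy, scipy, OpenCV 4.12 (cv2) and the standard library are available. Lean on these libraries where they do the work, as an engineer would, in place of code of your own. Each camera call takes 0.05 s, during which the arm holds its last target. There are 200 camera calls.

TASK

The lid of the white food box in the bar kitchen is on, but all four sides of its rim still stand up. Press round the rim with the fingertips, side by side, until every section has clicked down flush and stays shut, then move clear. Press firmly but do not hammer or crush the box, lift it or shove it, and leave the jug, the jar and the spatula where they are.

Things in the scene. Friction and masses are not known exactly. Their poses are not given: they have to be found in the camera images.
- foodbox: Loose filled white food box, about 1.6 kg, 150 (x) x 200 (y) x 85 mm high when shut. Origin: centre of the underside, z up. Blue lid in place: dark middle panel (86 x 136 mm, top 82 mm up), four dark square corners (30 mm, top 85 mm up) and, between the corners, four light blue hinged rim sections, one a side, with a white line near the outer edge. Stays put under a straight downward press.
- rim_near (a joint): Rim section on the box's -x side (towards the robot at yaw 0): light blue strip 136 x 32 mm, hinged on its inner edge at the middle panel. 0: unlatched, outer edge standing about 10 mm up; 0.30 rad: clicked shut, flush with the corners. Springs up if let go before about 0.17; past that it snaps down and stays. Takes about 6 to 9 N pressed down near its outer edge, more closer to the hinge.
- rim_far (a joint): Rim section on the box's +x side: light blue strip 136 x 32 mm, hinged on its inner edge at the middle panel. 0: unlatched, outer edge standing about 10 mm up; 0.30 rad: clicked shut, flush with the corners. Springs up if let go before about 0.17; past that it snaps down and stays. Takes about 6 to 9 N pressed down near its outer edge, more closer to the hinge.
- rim_left (a joint): Rim section on the box's +y side: light blue strip 86 x 32 mm, hinged on its inner edge at the middle panel. 0: unlatched, outer edge standing about 10 mm up; 0.30 rad: clicked shut, flush with the corners. Springs up if let go before about 0.17; past that it snaps down and stays. Takes about 6 to 9 N pressed down near its outer edge, more closer to the hinge.
- rim_right (a joint): Rim section on the box's -y side: light blue strip 86 x 32 mm, hinged on its inner edge at the middle panel. 0: unlatched, outer edge standing about 10 mm up; 0.30 rad: clicked shut, flush with the corners. Springs up if let go before about 0.17; past that it snaps down and stays. Takes about 6 to 9 N pressed down near its outer edge, more closer to the hinge.
- rim_near_press (a point): Where to press the near rim section: on its top face, half-way along it, 24 mm out from its hinge (8 mm in from the outer edge). About 92 mm above the counter while unlatched, 85 mm when shut (then 1 mm farther out). Its y axis runs along the strip, level.
- rim_far_press (a point): Where to press the far rim section: on its top face, half-way along it, 24 mm out from its hinge (8 mm in from the outer edge). About 92 mm above the counter while unlatched, 85 mm when shut (then 1 mm farther out). Its y axis runs along the strip, level.
- rim_left_press (a point): Where to press the left rim section: on its top face, half-way along it, 24 mm out from its hinge (8 mm in from the outer edge). About 92 mm above the counter while unlatched, 85 mm when shut (then 1 mm farther out). Its y axis runs along the strip, level.
- rim_right_press (a point): Where to press the right rim section: on its top face, half-way along it, 24 mm out from its hinge (8 mm in from the outer edge). About 92 mm above the counter while unlatched, 85 mm when shut (then 1 mm farther out). Its y axis runs along the strip, level.
- jug_mid (a point): Pale translucent measuring jug with a handle, 90 mm across, 130 mm tall, upright; this point: its centre, half-way up. Leave alone.
- jar_mid (a point): Amber spice jar with a red cap, 64 mm across, 110 mm tall, upright; this point: its centre, half-way up. Leave alone.
- spatula: Yellow-handled spatula, 240 mm long, lying on the counter beside the box (to the robot's right). Origin: on its underside, about the middle. Leave alone.

How it is judged:
By the outcome, as a careful person would: the job done as asked, in the order asked, and still so for the second after the job is handed in, with the robot touching nothing.
It also fails if it takes over 48 s, if anything falls off the work surface, if the arm or the gripper's body presses on something with over 40 N, if the wrist force passes 120 N, or if a joint passes its speed limit or range.

## Working session

There is one attempt and no reset: what is moved stays moved. The work goes in short steps, Python scripts to look and compute and a tool call to move; the robot and the scene stay as the last step left them, time stands still between calls to the robot, and variables do not carry over. Pictures are saved under pics/ and viewed, about 8 in all and at most 12, crops included, and the job is handed in when it is done.

Besides the shell and the picture viewer there is one more tool, called after ">>>" by a JSON object that holds its "op" and its "data", one argument or row to a line. carry_out: Moves the arm, as the interface text tells. Its arguments: {"type":"object","properties":{"plan":{"type":"array","items":{"type":"array","items":{"type":"number"}}},"squeeze":{"type":"number"}},"required":["plan"]}

```bash
mkdir -p pics
python3 - <<'E'
from cell import env
import cv2,numpy as np
o=env.get_obs();print({k:np.round(v,3) for k,v in o.items()})
for n in("top","side"):
    f=env.grab_frame(n);cv2.imwrite(f"pics/{n}0.png",f["image"][:,:,::-1]);np.savez(f"pics/{n}0.npz",**f);print(n,-f["R"].T@f["t"],f["intrinsics"][0,0])
E
```

```text
{'clock': np.float64(0.0), 'joint_positions': array([ 1.037,  0.053,  1.402, -0.   ,  1.689, -0.07 ]), 'qvel': array([ 0.001, -0.002,  0.   ,  0.001, -0.   ,  0.   ]), 'tau': array([ 1.0000e-03, -3.8167e+01, -3.6018e+01,  0.0000e+00,  6.0000e-03,
        0.0000e+00]), 'eef_pos': array([234.684, 469.265, 216.163]), 'orientation': array([-0.   ,  0.23 ,  0.973, -0.001]), 'ft_force': array([ 0.003, -0.439, -0.393]), 'wrist_torque': array([-0.055,  0.008, -0.014]), 'grip_width': np.float64(85.435)}
top [ 410.40342717   -3.36628719 1309.76633024] 414.1654496518071
side [ 165.3291059  -779.15578405  879.76682527] 462.06908650273675
```

View pics/top0.png

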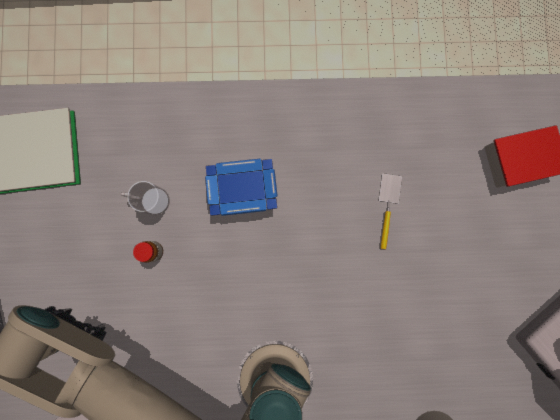

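View pics/side0.png

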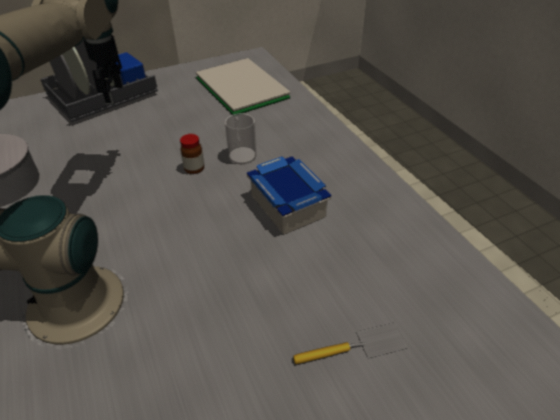

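The top view shows the box at about (241,187) with a small yaw. The jug is at (150,198), the jar at (146,252) and the spatula at (388,210). The side view agrees, and all four rims are up.

```bash
cat > h.py <<'E'
import numpy as np,cv2
def cast(f,uv,z):
    K,R,t=f["intrinsics"],f["R"],f["t"]; c=-R.T@t
    d=(R.T@np.linalg.inv(K)@np.c_[np.atleast_2d(uv),np.ones(len(np.atleast_2d(uv)))].T).T
    return c+d*((z-c[2])/d[:,2])[:,None]
E
python3 - <<'E'
from h import *
for n,b in(("top",(195,145,290,230)),("side",(240,145,335,235))):
    f=dict(np.load(f"pics/{n}0.npz")); im=f["image"]; x0,y0,x1,y1=b
    hsv=cv2.cvtColor(im,cv2.COLOR_RGB2HSV)
    m=cv2.inRange(hsv,(95,120,30),(130,255,255)); k=np.zeros_like(m);k[y0:y1,x0:x1]=1;m*=k
    dark=m*((im[:,:,1]<75).astype(np.uint8))
    print(n,[im[p] .tolist() for p in ([(187,241),(165,241),(162,211),(187,212)] if n=="top" else [(185,290),(173,312)])])
    for nm,mm in(("all",m),("dark",dark)):
        N,l,s,c=cv2.connectedComponentsWithStats(mm)
        for i in range(1,N):
            if s[i,4]<15: continue
            ct=max(cv2.findContours((l==i).astype(np.uint8),0,1)[0],key=cv2.contourArea)
            z=82 if nm=="dark" and s[i,4]>500 else 86
            P=cast(f,ct[:,0].astype(float),z)[:,:2].astype(np.float32)
            print(nm,s[i],c[i].round(1),cast(f,c[i],z)[0].round(1),cv2.minAreaRect(P))
    cv2.imwrite(f"pics/{n}c.png",cv2.resize(im[y0:y1,x0:x1,::-1],None,fx=6,fy=6,interpolation=2))
E
```

```text
top [[53, 78, 142], [54, 101, 161], [142, 132, 130], [68, 115, 178]]
all [ 206  159   71   56 3155] [240.8 186.8] [583.9  85.4  86. ] ((585.002685546875, 85.64813232421875), (156.62686157226562, 206.12176513671875), 4.946694850921631)
dark [207 166  10  10  72] [210.5 170.3] [635.7 174.6  86. ] ((635.1738891601562, 171.80252075195312), (26.80299949645996, 27.368045806884766), 89.43240356445312)
dark [218 174  11  30 149] [222.6 188.2] [581.1 139.5  86. ] ((580.536376953125, 137.2269744873047), (88.2187271118164, 28.124723434448242), 3.3231639862060547)
dark [210 204  12  11  93] [214.3 209.6] [517.7 164.7  86. ] ((519.45849609375, 161.26429748535156), (32.883750915527344, 29.70273780822754), 88.57494354248047)
side [[11, 28, 78], [78, 91, 114]]
all [ 248  157   83   58 2580] [287.9 184.3] [580.5  76.   86. ] ((583.2655029296875, 86.30952453613281), (158.5413818359375, 212.68756103515625), 5.447817325592041)
dark [ 248  157   83   58 2352] [289.1 185.9] [582.5  72.9  82. ] ((585.1753540039062, 86.85574340820312), (157.8513641357422, 206.64488220214844), 4.3908371925354)
```

View pics/topc.png

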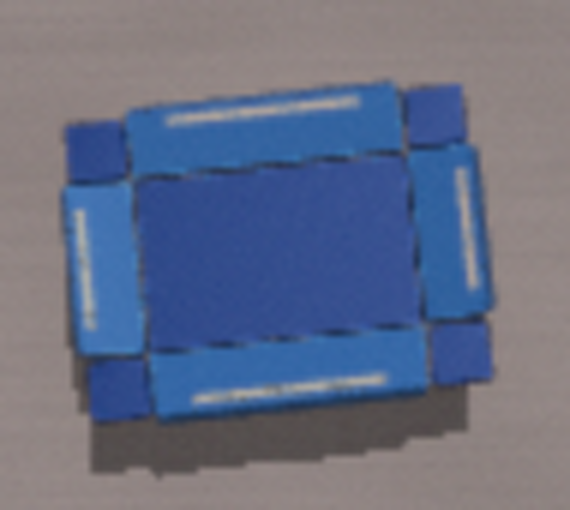

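Box centre is about (584, 85), with yaw about 6° measured from the corner squares. First I close the fingers, align the tool and rise.

>>> {"op": "carry_out", "data": {
  "plan": [
    [0,0,-8.15,0,0,-0.8,0],
    [0,0,-8.15,0,0,-0.8,0],
    [0,0,-8.15,0,0,-0.8,0],
    [0,0,-8.15,0,0,-0.8,0],
    [0,0,0,0,0,0,0]
  ],
  "squeeze": 20
}}

```text
clock: 0.6
eef_pos: [235.0, 469.8, 249.8]
orientation: [0.0, -0.053, 0.999, 0.001]
ft_force: [0.1, 0.1, -0.8]
grip_width: 12.2
```

>>> {"op": "carry_out", "data": {
  "plan": [
    [0,0,0,-1.92,-2.04,0,0],
    [0,0,0,-1.92,-2.04,0,0],
    [0,0,0,-1.92,-2.04,0,0],
    [0,0,0,-1.92,-2.04,0,0],
    [0,0,0,-1.92,-2.04,0,0],
    [0,0,0,-1.92,-2.04,0,0],
    [0,0,0,-1.92,-2.04,0,0],
    [0,0,0,-1.92,-2.04,0,0]
  ]
}}

```text
clock: 1.4
eef_pos: [405.3, 322.4, 248.2]
orientation: [-0.0, -0.05, 0.999, -0.0]
ft_force: [0.6, -0.5, -0.3]
grip_width: -0.3
```

>>> {"op": "carry_out", "data": {
  "plan": [
    [0,0,0,-1.92,-2.04,0,0],
    [0,0,0,-1.92,-2.04,0,0],
    [0,0,0,-1.92,-2.04,0,0],
    [0,0,0,-1.92,-2.04,0,0],
    [0,0,0,-1.92,-2.04,0,0],
    [0,0,0,-1.92,-2.04,0,0],
    [0,0,0,-1.92,-2.04,0,0],
    [0,0,0,-1.92,-2.04,0,0]
  ]
}}

```text
clock: 2.2
eef_pos: [575.2, 176.3, 248.0]
orientation: [-0.001, -0.05, 0.999, -0.0]
ft_force: [0.4, 0.4, 0.6]
grip_width: -0.1
```

>>> {"op": "carry_out", "data": {
  "plan": [
    [0,0,0,0,0,2.0,0],
    [0,0,0,0,0,2.5,0],
    [0,0,0,0,0,2.5,0],
    [0,0,0,0,0,2.5,0],
    [0,0,0,0,0,2.0,0],
    [0,0,0,0,0,1.4,0],
    [0,0,0,0,0,0.5,0],
    [0,0,0,0,0,0,0]
  ]
}}

```text
clock: 3.0
eef_pos: [574.4, 177.2, 114.5]
orientation: [-0.0, -0.052, 0.999, -0.0]
ft_force: [0.3, 1.3, 0.2]
grip_width: 0.3
```

Run:
```python
from h import *
from cell import env
a=env.grab_frame("side")["image"][120:240,220:380,::-1];b=env.grab_frame("top")["image"][125:245,160:320,::-1]
cv2.imwrite("pics/d1.png",np.hstack([cv2.resize(i,None,fx=2.5*2,fy=5,interpolation=2)[:, :] for i in(a,)]+[])[:600,:800])
cv2.imwrite("pics/d2.png",cv2.resize(b,None,fx=5,fy=5,interpolation=2))
print(env.get_obs()["ft_force"],env.get_obs()["eef_pos"])
```

```text
[-0.03267877  0.26668253  0.48675941] [575.17294614 177.33963633 116.19696462]
```

View pics/d1.png

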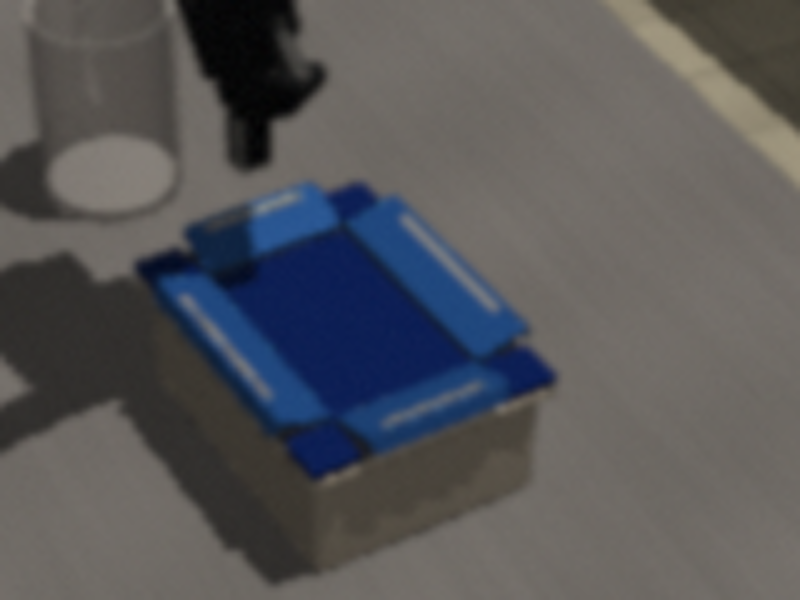

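The fingertip at (248,165) in the crop is above the middle of the left strip at (255,210). Now a gentle press.

>>> {"op": "carry_out", "data": {
  "plan": [
    [0,0,0,0,0,0.2,0],
    [0,0,0,0,0,0.2,0],
    [0,0,0,0,0,0.2,0],
    [0,0,0,0,0,0.2,0],
    [0,0,0,0,0,0.2,0],
    [0,0,0,0,0,0.2,0],
    [0,0,0,0,0,0.2,0],
    [0,0,0,0,0,0,0]
  ]
}}

```text
clock: 3.9
eef_pos: [574.4, 177.2, 100.6]
orientation: [-0.0, -0.053, 0.999, -0.0]
ft_force: [0.2, -0.8, -1.4]
grip_width: -0.0
```

>>> {"op": "carry_out", "data": {
  "plan": [
    [0,0,0,0,0,0.1,0],
    [0,0,0,0,0,0.1,0],
    [0,0,0,0,0,0.1,0],
    [0,0,0,0,0,0,0]
  ]
}}

```text
clock: 4.3
eef_pos: [574.5, 177.2, 97.8]
orientation: [-0.0, -0.053, 0.999, 0.0]
ft_force: [-0.6, -0.3, 0.7]
grip_width: -0.1
```

>>> {"op": "carry_out", "data": {
  "plan": [
    [0,0,0,0,0,0.1,0],
    [0,0,0,0,0,0.1,0],
    [0,0,0,0,0,0.1,0],
    [0,0,0,0,0,0,0]
  ]
}}

```text
clock: 4.7
eef_pos: [574.5, 177.2, 94.8]
orientation: [-0.0, -0.053, 0.999, 0.0]
ft_force: [-0.5, -0.6, 0.2]
grip_width: 0.0
```

Run:
```python
from h import *
from cell import env
a=env.grab_frame("side")["image"][120:240,220:380,::-1]
cv2.imwrite("pics/e1.png",cv2.resize(a,None,fx=5,fy=5,interpolation=2))
print(env.get_obs()["ft_force"],env.get_obs()["eef_pos"])
```

```text
[0.22571736 0.0068111  0.50224378] [574.56261057 177.19845314  94.88479754]
```

View pics/e1.png

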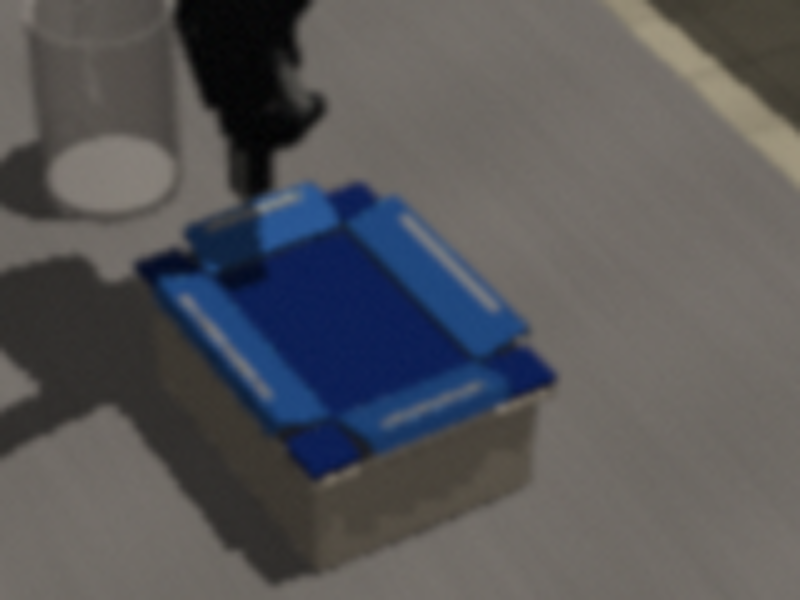

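Run:
```python
from h import *
from cell import env
print(env.tip_reach)
def pr(f,P): 
    p=f["intrinsics"]@(f["R"]@np.array(P,float)+f["t"]); return p[:2]/p[2]
c,s=np.cos(np.radians(6)),np.sin(np.radians(6))
B=lambda x,y,z:(584+c*x-s*y,85+s*x+c*y,z)
F={n:env.grab_frame(n) for n in("side","top")}
off={"side":(220,120),"top":(160,125)}
for n in F:
    print(n)
    for nm,P in [("tip84",(574.5,177.2,84)),("tip94",(574.5,177.2,94)),("C++",B(75,100,85)),("C-+",B(-75,100,85)),("C--",B(-75,-100,85)),("C+-",B(75,-100,85)),("Lmid out",B(0,99,94)),("bottom--",B(-75,-100,0))]:
        print(nm,((pr(F[n],P)-off[n])*5).round(0))
b=F["top"]["image"][125:245,160:320,::-1]
cv2.imwrite("pics/e2.png",cv2.resize(b,None,fx=5,fy=5,interpolation=2))
```

```text
11.0
side
tip84 [252. 224.]
tip94 [251. 210.]
C++ [357. 174.]
C-+ [128. 260.]
C-- [316. 471.]
C+- [561. 367.]
Lmid out [245. 204.]
bottom-- [318. 589.]
top
tip84 [250. 329.]
tip94 [247. 327.]
C++ [223. 207.]
C-+ [252. 455.]
C-- [587. 412.]
C+- [555. 165.]
Lmid out [237. 328.]
bottom-- [586. 424.]
```

View pics/e2.png

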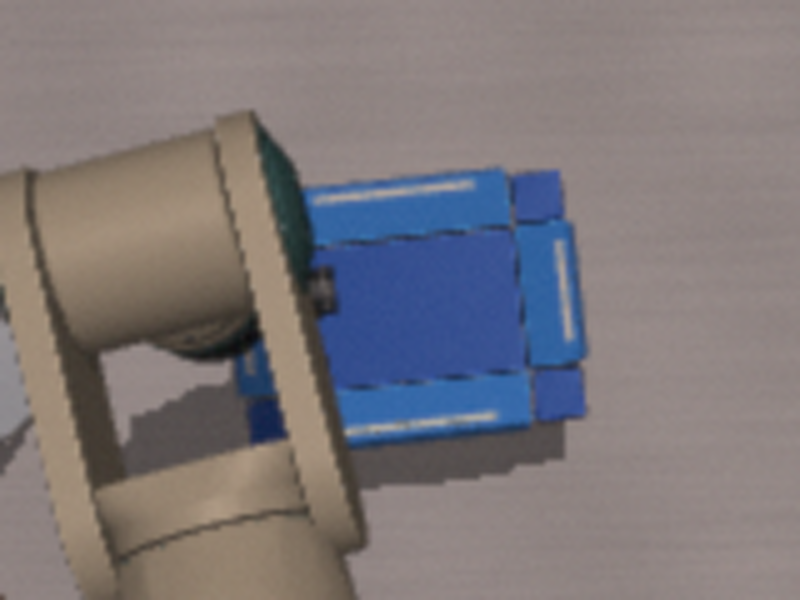

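Run:
```python
import cv2,numpy as np
a=cv2.imread("pics/e1.png")[2::5,2::5]
for r in range(34,46): print(r,[tuple(a[r,c][::-1].tolist()) for c in range(46,56,2)])
```

```text
34 [(46, 43, 42), (34, 33, 31), (8, 10, 9), (8, 8, 9), (60, 58, 56)]
35 [(46, 45, 42), (31, 31, 29), (9, 10, 10), (10, 11, 11), (59, 56, 54)]
36 [(49, 47, 45), (33, 32, 31), (9, 10, 9), (8, 8, 9), (59, 57, 54)]
37 [(60, 57, 55), (35, 34, 32), (13, 12, 13), (13, 14, 14), (61, 63, 64)]
38 [(84, 80, 76), (41, 40, 38), (16, 18, 19), (30, 35, 45), (67, 77, 95)]
39 [(103, 99, 94), (55, 54, 52), (30, 37, 47), (53, 70, 93), (80, 100, 129)]
40 [(104, 102, 98), (62, 63, 66), (40, 54, 73), (87, 105, 128), (111, 125, 137)]
41 [(81, 84, 88), (53, 59, 68), (56, 65, 78), (114, 124, 132), (100, 114, 129)]
42 [(57, 64, 73), (54, 59, 66), (58, 63, 71), (86, 100, 119), (65, 94, 136)]
43 [(58, 61, 65), (49, 55, 65), (42, 51, 69), (48, 76, 116), (44, 86, 142)]
44 [(49, 55, 66), (31, 44, 65), (23, 42, 71), (36, 73, 125), (43, 88, 146)]
45 [(28, 42, 65), (18, 37, 64), (18, 40, 71), (35, 73, 124), (41, 86, 146)]
```

The tip bottom is visible at crop (250,193), clear above the strip edge. It sits about 20 mm higher than I assumed, which explains the zero force. I'll keep going down and watch the force.

>>> {"op": "carry_out", "data": {
  "plan": [
    [0,0,0,0.2,-0.2,0,0],
    [0,0,0,0,0,0.2,0],
    [0,0,0,0,0,0.2,0],
    [0,0,0,0,0,0.2,0],
    [0,0,0,0,0,0,0]
  ]
}}

```text
clock: 5.35
eef_pos: [572.6, 175.0, 88.5]
orientation: [-0.0, -0.053, 0.999, -0.0]
ft_force: [-0.4, -0.4, 0.1]
grip_width: 0.1
```

>>> {"op": "carry_out", "data": {
  "plan": [
    [0,0,0,0,0,0.2,0],
    [0,0,0,0,0,0.2,0],
    [0,0,0,0,0,0.1,0],
    [0,0,0,0,0,0,0]
  ]
}}

```text
clock: 5.75
eef_pos: [572.7, 175.0, 83.7]
orientation: [-0.0, -0.053, 0.999, -0.0]
ft_force: [-0.2, -0.1, -0.2]
grip_width: 0.0
```

Run:
```python
from h import *
from cell import env
a=env.grab_frame("side")["image"][120:240,220:380,::-1]
cv2.imwrite("pics/g1.png",cv2.resize(a[20:90,10:80],None,fx=8,fy=8,interpolation=2))
```

```text
(no output)
```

View pics/g1.png

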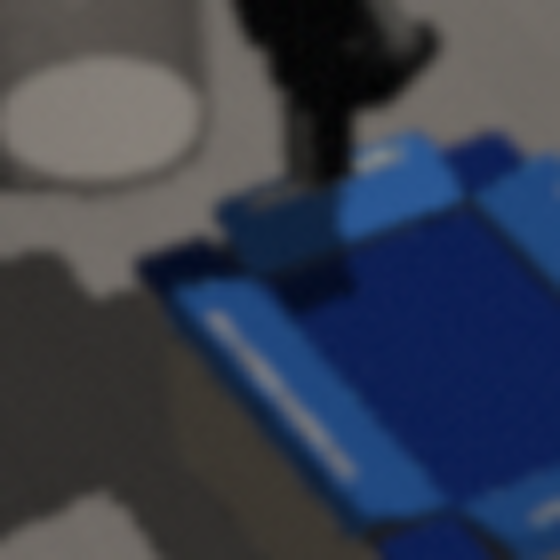

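The tip at (315,180) now overlaps the white line of the strip and is about to touch. Next I press on.

>>> {"op": "carry_out", "data": {
  "plan": [
    [0,0,0,0,0,0.15,0],
    [0,0,0,0,0,0.15,0],
    [0,0,0,0,0,0.15,0],
    [0,0,0,0,0,0,0]
  ]
}}

```text
clock: 6.2
eef_pos: [572.9, 175.1, 79.6]
orientation: [0.0, -0.053, 0.999, 0.0]
ft_force: [0.1, -0.3, 0.7]
grip_width: 0.1
```

>>> {"op": "carry_out", "data": {
  "plan": [
    [0,0,0,0,0,0.15,0],
    [0,0,0,0,0,0.15,0],
    [0,0,0,0,0,0,0]
  ]
}}

```text
clock: 6.5
eef_pos: [573.0, 175.5, 77.4]
orientation: [0.0, -0.053, 0.999, 0.0]
ft_force: [-2.6, 0.6, 5.1]
grip_width: 0.1
```

>>> {"op": "carry_out", "data": {
  "plan": [
    [0,0,0,0,0,0.15,0],
    [0,0,0,0,0,0.15,0],
    [0,0,0,0,0,0.15,0],
    [0,0,0,0,0,0,0]
  ]
}}

```text
clock: 6.9
eef_pos: [572.4, 174.8, 71.1]
orientation: [-0.001, -0.053, 0.999, -0.0]
ft_force: [-0.5, -1.1, 0.2]
grip_width: -0.1
```

>>> {"op": "carry_out", "data": {
  "plan": [
    [0,0,0,0,0,0.15,0],
    [0,0,0,0,0,0.15,0],
    [0,0,0,0,0,0,0]
  ]
}}

```text
clock: 7.2
eef_pos: [572.8, 174.9, 70.6]
orientation: [0.0, -0.053, 0.999, -0.0]
ft_force: [-5.8, -1.2, 11.3]
grip_width: -0.1
```

It snapped: the force rose to 5 N, dropped to 0, then reached 11 N on the shut rim. On to the near side.

>>> {"op": "carry_out", "data": {
  "plan": [
    [0,0,0,0,0,-1.5,0],
    [0,0,0,0,0,-1.5,0],
    [0,0,0,1.7,-2.3,0,0],
    [0,0,0,1.7,-2.3,0,0],
    [0,0,0,1.7,-2.3,0,0],
    [0,0,0,1.7,-2.3,0,0],
    [0,0,0,0,0,1.0,0],
    [0,0,0,0,0,0.7,0]
  ]
}}

```text
clock: 8.0
eef_pos: [515.3, 76.3, 82.4]
orientation: [0.001, -0.052, 0.999, 0.0]
ft_force: [1.2, -0.8, -0.8]
grip_width: 0.1
```

>>> {"op": "carry_out", "data": {
  "plan": [
    [0,0,0,0,0,0.15,0],
    [0,0,0,0,0,0.15,0],
    [0,0,0,0,0,0.15,0],
    [0,0,0,0,0,0.15,0],
    [0,0,0,0,0,0,0]
  ]
}}

```text
clock: 8.5
eef_pos: [515.2, 77.1, 76.2]
orientation: [-0.0, -0.053, 0.999, -0.0]
ft_force: [-1.7, -1.2, 2.3]
grip_width: 0.1
```

>>> {"op": "carry_out", "data": {
  "plan": [
    [0,0,0,0,0,0.15,0],
    [0,0,0,0,0,0.15,0],
    [0,0,0,0,0,0.1,0],
    [0,0,0,0,0,0,0]
  ]
}}

```text
clock: 8.9
eef_pos: [514.7, 76.5, 71.5]
orientation: [-0.0, -0.053, 0.999, 0.0]
ft_force: [0.3, -0.9, 0.0]
grip_width: -0.0
```

Probably snapped. I press to the flush stop to confirm it.

>>> {"op": "carry_out", "data": {
  "plan": [
    [0,0,0,0,0,0.15,0],
    [0,0,0,0,0,0.1,0],
    [0,0,0,0,0,0,0]
  ]
}}

```text
clock: 9.2
eef_pos: [515.1, 76.4, 70.6]
orientation: [0.0, -0.053, 0.999, 0.0]
ft_force: [-3.5, -0.3, 6.3]
grip_width: 0.1
```

>>> {"op": "carry_out", "data": {
  "plan": [
    [0,0,0,0,0,-1.5,0],
    [0,0,0,0,0,-1.5,0],
    [0,0,0,-1.7,-2.3,0,0],
    [0,0,0,-1.7,-2.3,0,0],
    [0,0,0,-1.7,-2.3,0,0],
    [0,0,0,-1.7,-2.3,0,0],
    [0,0,0,0,0,1.0,0],
    [0,0,0,0,0,0.7,0]
  ]
}}

```text
clock: 10.0
eef_pos: [591.8, -8.2, 81.2]
orientation: [-0.001, -0.052, 0.999, 0.0]
ft_force: [0.1, 1.0, 0.6]
grip_width: -0.1
```

>>> {"op": "carry_out", "data": {
  "plan": [
    [0,0,0,0,0,0.15,0],
    [0,0,0,0,0,0.15,0],
    [0,0,0,0,0,0.15,0],
    [0,0,0,0,0,0.15,0],
    [0,0,0,0,0,0,0]
  ]
}}

```text
clock: 10.5
eef_pos: [592.1, -7.8, 77.4]
orientation: [0.0, -0.053, 0.999, -0.0]
ft_force: [-0.8, -3.0, 4.5]
grip_width: 0.2
```

>>> {"op": "carry_out", "data": {
  "plan": [
    [0,0,0,0,0,0.15,0],
    [0,0,0,0,0,0.15,0],
    [0,0,0,0,0,0.15,0],
    [0,0,0,0,0,0,0]
  ]
}}

```text
clock: 10.9
eef_pos: [591.6, -7.4, 71.1]
orientation: [-0.001, -0.053, 0.999, 0.0]
ft_force: [-0.1, 0.4, -0.5]
grip_width: -0.2
```

>>> {"op": "carry_out", "data": {
  "plan": [
    [0,0,0,0,0,0.1,0],
    [0,0,0,0,0,0.1,0],
    [0,0,0,0,0,0,0]
  ]
}}

```text
clock: 11.2
eef_pos: [592.1, -7.7, 70.6]
orientation: [-0.0, -0.053, 0.999, 0.0]
ft_force: [-2.7, 0.5, 4.7]
grip_width: -0.1
```

The right rim is shut. Next is the far side.

>>> {"op": "carry_out", "data": {
  "plan": [
    [0,0,0,0,0,-1.5,0],
    [0,0,0,0,0,-1.5,0],
    [0,0,0,-1.7,2.3,0,0],
    [0,0,0,-1.7,2.3,0,0],
    [0,0,0,-1.7,2.3,0,0],
    [0,0,0,-1.7,2.3,0,0],
    [0,0,0,0,0,1.0,0],
    [0,0,0,0,0,0.7,0]
  ]
}}

```text
clock: 12.0
eef_pos: [650.3, 90.9, 83.2]
orientation: [0.0, -0.053, 0.999, -0.0]
ft_force: [-0.5, 0.1, -0.7]
grip_width: 0.0
```

>>> {"op": "carry_out", "data": {
  "plan": [
    [0,0,0,0,0,0.15,0],
    [0,0,0,0,0,0.15,0],
    [0,0,0,0,0,0.15,0],
    [0,0,0,0,0,0.15,0],
    [0,0,0,0,0,0,0]
  ]
}}

```text
clock: 12.5
eef_pos: [650.4, 89.9, 78.1]
orientation: [0.001, -0.052, 0.999, -0.0]
ft_force: [-3.1, -2.4, 5.2]
grip_width: -0.1
```

>>> {"op": "carry_out", "data": {
  "plan": [
    [0,0,0,0,0,0.15,0],
    [0,0,0,0,0,0.15,0],
    [0,0,0,0,0,0.15,0],
    [0,0,0,0,0,0,0]
  ]
}}

```text
clock: 12.9
eef_pos: [649.6, 91.0, 71.5]
orientation: [-0.001, -0.053, 0.999, 0.0]
ft_force: [0.1, -0.4, -0.2]
grip_width: 0.1
```

>>> {"op": "carry_out", "data": {
  "plan": [
    [0,0,0,0,0,0.1,0],
    [0,0,0,0,0,0.1,0],
    [0,0,0,0,0,0,0]
  ]
}}

```text
clock: 13.2
eef_pos: [650.1, 90.9, 70.7]
orientation: [0.0, -0.053, 0.999, 0.0]
ft_force: [-1.8, 0.0, 2.0]
grip_width: 0.2
```

>>> {"op": "carry_out", "data": {
  "plan": [
    [0,0,0,0,0,-1.5,0],
    [0,0,0,0,0,-2.5,0],
    [0,0,0,0,0,-3,0],
    [0,0,0,0,0,-3,0],
    [0,0,0,0,0,-3,0],
    [0,0,0,0,0,-2,0]
  ]
}}

```text
clock: 13.8
eef_pos: [650.7, 90.7, 224.6]
orientation: [0.002, -0.053, 0.999, 0.0]
ft_force: [0.3, -0.6, 0.4]
grip_width: -0.2
```

>>> {"op": "carry_out", "data": {
  "plan": [
    [0,0,0,2.8,-2.7,0,0],
    [0,0,0,2.8,-2.7,0,0],
    [0,0,0,2.8,-2.7,0,0],
    [0,0,0,2.8,-2.7,0,0],
    [0,0,0,2.8,-2.7,0,0],
    [0,0,0,2.8,-2.7,0,0],
    [0,0,0,2.8,-2.7,0,0],
    [0,0,0,2.8,-2.7,0,0]
  ]
}}

```text
clock: 14.6
eef_pos: [449.0, -148.7, 221.7]
orientation: [0.001, -0.053, 0.999, -0.0]
ft_force: [1.0, -1.0, 0.2]
grip_width: -0.1
```

Run:
```python
from h import *
from cell import env
S=env.grab_frame("side")["image"][90:240,170:350,::-1];T=env.grab_frame("top")["image"][125:275,110:290,::-1]
cv2.imwrite("pics/z.png",np.vstack([np.hstack([cv2.resize(i,(400,333),interpolation=2) for i in(S,T)])]))
print(env.get_obs()["ft_force"],env.get_obs()["eef_pos"])
```

```text
[-0.36544852  0.60953583  0.03698556] [ 448.20549574 -150.42187234  221.97415932]
```

View pics/z.png

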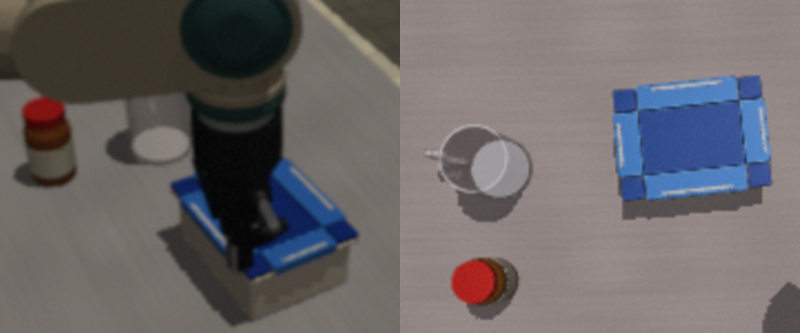

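From above, all four rims look flush and the box is square. The arm blocks the side view, so I move it aside for one last check.

>>> {"op": "carry_out", "data": {
  "plan": [
    [0,0,0,2.0,-0.9,0,0],
    [0,0,0,2.0,-0.9,0,0],
    [0,0,0,2.0,-0.9,0,0],
    [0,0,0,2.0,-0.9,0,0],
    [0,0,0,2.0,-0.9,0,0],
    [0,0,0,1.5,-0.9,0,0],
    [0,0,0,0,0,0,0]
  ]
}}

```text
clock: 15.4
eef_pos: [340.9, -214.1, 221.5]
orientation: [0.001, -0.052, 0.999, -0.001]
ft_force: [0.1, 0.2, 1.2]
grip_width: 0.2
```

Run:
```python
from h import *
from cell import env
F=env.grab_frame("side");a=F["image"][120:240,220:380,::-1]
cv2.imwrite("pics/z2.png",cv2.resize(a,None,fx=5,fy=5,interpolation=2))
t=env.grab_frame("top");print(env.get_obs()["ft_force"])
d=cv2.absdiff(t["image"],np.load("pics/top0.npz")["image"]).max(2)
for n,(x0,y0,x1,y1) in dict(jug=(118,175,172,218),jar=(130,238,162,268),spat=(375,170,405,255),box=(195,150,290,225)).items(): print(n,(d[y0:y1,x0:x1]>40).sum())
```

```text
[-0.01972541  0.2897087  -0.34866861]
jug 0
jar 0
spat 16
box 343
```

View pics/z2.png

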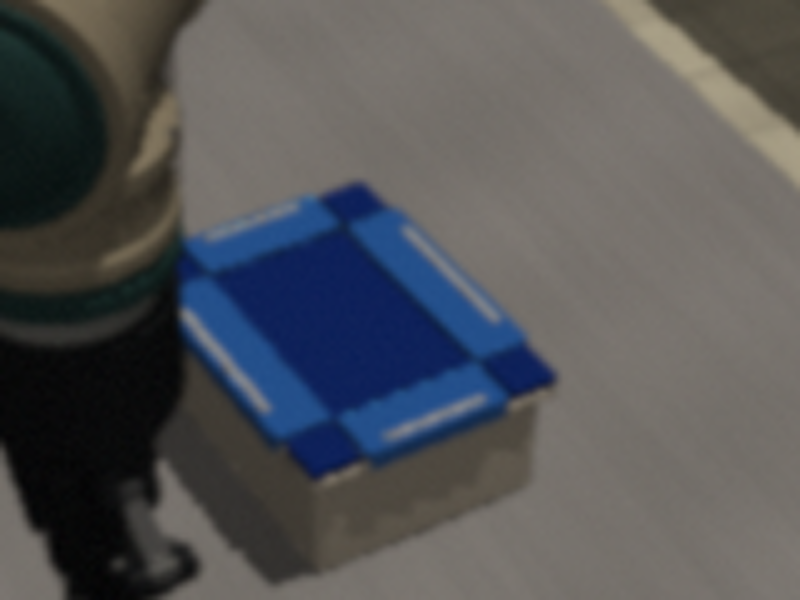

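All four sections lie flush with the corners. The corner pixels at (318,478) and (555,382) are where they were before pressing, so the box has not moved.

```bash
python3 -c "
from cell import env
print(env.sign_off())"
```

```text
the job is handed in; nothing more can be done
None
```

I pressed the left, near, right and far rim sections down with the closed fingertips, moved clear and handed the job in at about 15.5 s. On each side the resistance dropped to about 0 N as the rim snapped. Each rim then took a light firm press at the shut height; the highest force reading was about 11 N upward.

**Last checks:** the final top and side pictures show all four sections flush with the corners and the box corners unmoved. The jug and the jar show no change from the first picture, and the arm is touching nothing.

**What disagreed:**
- **Fingertip height:** the fingertips contacted with the TCP about 25 mm lower than the 11 mm tip reach implied. I noticed this from the missing force and the pictures, and went down slowly by force instead.
- **Spatula:** 16 pixels around it differ from the first picture. I took that to be the arm's shadow and did not check further. The gripper stayed about 220 mm up when it was on that side.

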